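# Hold a drawer front against its drawer box for screwing

## Task

Lift the brown wooden drawer front (brass knob) out of its rest, stand it on the ledge of the assembly stand with its back flat and centred against the front of the drawer box, knob outward, and keep pressing it squarely against the box with a steady push of about 12 N for at least three seconds so that I can start screwing it on from inside. Do not ram it or let it fall over, and leave the white front and the other things on the counter where they are. Finish while still holding: your program ends with the front still pressed in place, not let go.

Things in the scene. Friction and masses are not known exactly. Their poses are not given: they have to be found in the camera images.
- brown_front_mid (a point): Centre of the upright brown drawer front's panel, half-way up. Panel 18 mm thick (its x), 220 mm wide (its y), 130 mm tall (its z), 0.29 to 0.47 kg. Its -x face carries a round brass knob 24 mm across, 26 mm proud, 5 mm below the centre; its +x face (back) is flat. Graspable across the 18 mm at the middle of its top edge, 65 mm above this point.
- brown_front: The same brown front; origin at the middle of its lower edge, same axes. It starts upright in the grooves of one of two grey rests, left or right of the stand, its lower edge 10 mm above the counter, knob roughly towards the robot; the groove clips rise 20 mm up its ends: lift it straight up.
- brown_front_knob (a point): Outer end of the brown front's brass knob, 35 mm in front (-x) of the panel's centre and 5 mm below it; must end facing away from the box.
- white_front_mid (a point): Centre of a white drawer front of the same shape and size standing in the other rest; not to be moved.
- box_face (a point): Middle of the pale drawer box's front face, 65 mm above the ledge; moves with the box. +x points into the box (pressing direction), y along its face, z up. With the brown front in place, standing on the ledge, its centre lies 9 mm in front (-x) of this point at the same height and its axes match these; it overhangs the box by 10 mm each side.
- box_notch (a point): Middle of the lower edge of the notch in the box's front wall, 50 mm above the ledge, same axes. Box 200 mm wide, 150 mm deep, 100 mm high, open on top, front wall 12 mm thick; the notch is 100 mm wide and open at the top, so a finger can pass behind the drawer front there.
- drawer (a joint): How far the drawer box has been pushed back along its +x on its runners against the rubber buffers, m: 0 when untouched, 0.02 at the hard stop. Spring of 1.5 N per mm: 12 N is 8 mm.
- ledge (a point): Point on top of the stand's fixed plywood board, 12 mm above the counter, directly under the front face of the untouched box, same axes. The board reaches 50 mm to the front (-x) of it as a ledge and is 250 mm wide. Behind the box a stop board rises to 72 mm above the counter.
- mug: Blue mug with a handle, 80 mm across, 90 mm high, standing; origin under its centre. Not to be moved.
- screw_jar: Jar with red cap, 60 mm across, 75 mm high; origin under its centre. Not to be moved.
- tea_can: Green can, 74 mm across, 110 mm high; origin under its centre. Not to be moved.
- screwdriver: Screwdriver lying on the counter, its length along its x. Not to be moved.
- spare_knob: Spare brass knob, 24 mm across, 26 mm high, standing; origin under its centre. Not to be moved.

How it is judged:
On the way, in this order (a step that is already met when the one before it is completed fails the run):
1. the brown front is lifted out of its rest (height (world z) of brown_front_mid above 0.1 m and contact force between the fingers and brown_front above 1 N), for 0.1 s.
2. the brown front is held in place against the box with a steady 6 to 18 N for 2 s (x of brown_front_knob in the frame of box_face below -0.02 m and x of brown_front_mid in the frame of box_face between -0.014 and -0.004 m and y of brown_front_mid in the frame of box_face between -0.008 and 0.008 m and z of brown_front_mid in the frame of box_face between -0.006 and 0.006 m and angle between the x axis of brown_front_mid and the x axis of box_face, either way round below 0.07 rad and angle between brown_front_mid's own z axis and vertical below 0.06 rad and contact force between brown_front and drawer between 6 and 18 N and contact force between the fingers and brown_front above 3 N), for 2 s.
At the end, for the whole second after the job is handed in: Fingers still press the brown front (over 3 N), knob outward, back on the box face (centre 4 to 14 mm before box_face), centred within 8 mm, height within 6 mm, square within 0.07 rad, upright within 0.06 rad; 6 to 18 N on the box; at rest (all of step 2 and linear speed of brown_front below 0.02 m/s); the arm keeps its last pose, push and grip.
It fails at once if the drawer front is rammed against the box (over 28 N) (contact force between brown_front and drawer above 28 N).
It fails at once if the brown front falls over (angle between brown_front_mid's own z axis and vertical above 0.7 rad).
It fails at once if the white front is moved (distance of white_front_mid from where it was at the start of the episode above 0.025 m).
It fails at once if another thing on the counter is displaced by over 40 mm (distance of any of mug, screw_jar, tea_can, screwdriver, spare_knob from where it was at the start of the episode above 0.04 m).
It also fails if it takes over 59 s, if anything falls off the work surface, if the arm or the gripper's body presses on something with over 40 N, if the wrist force passes 120 N, or if a joint passes its speed limit or range.

## Robot

A 6-joint arm with a two-finger parallel gripper is mounted at the origin on the work surface. World frame = base frame: x ahead of the robot, y to its left, z up, the work surface at z = 0. Lengths are in m, angles in rad, forces in N, time in s.
With the tool pointing down it reaches from about 0.275 to 0.875 m from the base axis. Payload 12.5 kg.
Tool frame: the origin (TCP) lies midway between the tips of the shut fingers; the grasp point (between the pads) lies 19 mm behind it (arm.hold_point_z is the distance from the TCP to the grasp point, in m); z points along the fingers, x is the direction in which the jaws open and shut, and the axes are right-handed (so a half turn about z gives the same grasp; the last joint's range is limited). The gripper opens to 85 mm and grips with 20 to 120 N. Pads are 22 mm wide; open, the fingers measure 114 mm over their backs; the gripper's body (76 mm by 85 mm) begins 54 mm behind the grasp point. The pads swing forward as they close: fully open they stand 13 mm farther back than shut.
Start: joints at [-1.249, 0.351, 1.652, -0, 1.139, -0.085], TCP at [0.218, -0.505, 0.231] pointing down, gripper open.
Joint ranges: [-2.75, 2.75], [-0.79, 2.1], [0.01, 2.65], [-1.57, 4.71], [0.07, 3.14], [-2.87, 2.87]. Speed limits (rad/s): [2.22, 2.22, 2.79, 3.14, 3.14, 3.14].

## Interface

Orientations are given as [roll, pitch, yaw] about the fixed x, y, z axes, in that order (R = Rz(yaw) Ry(pitch) Rx(roll)).
In Python, from cell import arm, optics, job gives the robot as it stands.
- The arm moves only by the shell command python3 -m jog 'ROWS' [FORCE]. ROWS is JSON, a list of rows, each a list of 3 entries, a list of its own where there are three numbers: the shift along the tool's x, y, z in mm, then the turn, a rotation vector about the tool's x, y, z in degrees, then the finger opening in mm, from 0 to 85.4. In form: [[[tx, ty, tz], [rx, ry, rz], hand], ...]. A call has 1 to 5 rows; each row is the pose to reach, as a shift and turn from the pose commanded when the call began, along the tool's axes at that moment; what a row does not reach only later rows make up. A row lasts 1/10 s, in which the tool goes at most 50 mm and 8.59 degrees, less where a joint would pass 70% of its speed; a pose out of reach is approached as far as the arm can. A call with a gripper value outside its range is refused whole. The fingers move at their own pace and stop on an object; FORCE is the grip in N (left out, the last holds). Time passes only in rows, so rows that repeat a pose let the fingers close. It gives the time, the measured TCP pose, the force and the opening at its end, in the units of the state.
- arm.state(): the state, without advancing time (a new reading comes with each control period).
- optics.capture(name): name is "scene" or "top"; returns a dict with "img" (420x560x3 uint8, red, green, blue), "fx", "fy", "cx", "cy" (pixels), "pose" (4x4, takes a point from camera to world coordinates). Camera axes: x right, y up, looking along -z (the intrinsics and any distortion apply to the point x, -y, -z); pixel columns grow to the right and rows downward; lengths in m; the calibration is good to about 2 mm. A picture is of the moment at which its call begins. There is no depth.
- job.job_done(): hands the job in, once; it reports no verdict.
The state is a dict: "t": time; "joints": joint angles; "joint_vel": joint speeds; "joint_efforts": joint torques, N m; "tool_pos": TCP position; "tcp_rot": TCP orientation; "ft_force": force on the tool from outside, world axes, zero at the start; "wrist_torque": the same for the moment, N m; "gripper_width": finger opening in m.
Only numpy, scipy, OpenCV 4.12 (cv2) and the standard library are available. Lean on these libraries where they do the work, as an engineer would, in place of code of your own. Each camera call takes 0.05 s, during which the arm holds its last target. There are 200 camera calls.

## Working session

There is one attempt and no reset: what is moved stays moved. The work goes in short steps, Python scripts to look and compute and a shell command to move; the robot and the scene stay as the last step left them, time stands still between calls to the robot, and variables do not carry over. Pictures are saved under pics/ and viewed, about 8 in all and at most 12, crops included, and the job is handed in when it is done.

```bash
ls; mkdir -p pics; python3 - <<'E'
from cell import arm,optics
import cv2
print(arm.state(), arm.hold_point_z)
for n in("scene","top"):
    c=optics.capture(n); cv2.imwrite(f"pics/{n}0.png",c["img"][:,:,::-1]); print(n,{k:v for k,v in c.items() if k!="img"})
E
```

```text
pics
{'t': 0.0, 'joints': array([-1.24861465e+00,  3.51254407e-01,  1.65241599e+00,  4.52169035e-05,
        1.13910122e+00, -8.45549749e-02]), 'joint_vel': array([ 0.00066638, -0.00074921,  0.00038984,  0.00148334,  0.00074463,
        0.0012413 ]), 'joint_efforts': array([-1.04581464e-03, -5.06102693e+01, -2.91402394e+01, -1.09329403e-04,
        4.54365902e-03,  3.88919531e-06]), 'tool_pos': array([ 0.21754032, -0.50479398,  0.23075155]), 'tcp_rot': array([-3.14145219e+00,  1.17128086e-03, -1.16407854e+00]), 'ft_force': array([0.31591088, 0.85137183, 0.56949246]), 'wrist_torque': array([-0.0172855 ,  0.00572158, -0.02546478]), 'gripper_width': 0.08533247710177183} 0.0187
scene {'fx': 458.34754074424507, 'fy': 458.34754074424507, 'cx': 286.6743878412476, 'cy': 207.73313604835454, 'pose': array([[ 0.67776547, -0.50775185,  0.53181015,  1.20313351],
       [ 0.73504654,  0.48604151, -0.47272638, -0.59256644],
       [-0.01845412,  0.71130283,  0.70264339,  0.94747256],
       [ 0.        ,  0.        ,  0.        ,  1.        ]])}
top {'fx': 524.6114690484404, 'fy': 524.6114690484404, 'cx': 274.9640573894048, 'cy': 203.74552429936776, 'pose': array([[ 0.02607846,  0.97898867, -0.20224022,  0.29401981],
       [-0.9996558 ,  0.02495998, -0.00807925, -0.02655461],
       [-0.00286158,  0.2023813 ,  0.97930262,  1.42342736],
       [ 0.        ,  0.        ,  0.        ,  1.        ]])}
```

View pics/scene0.png

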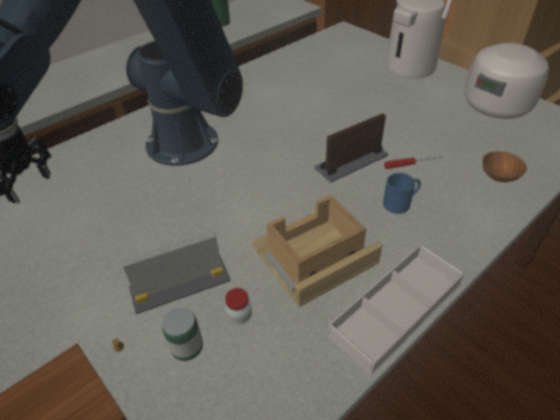

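View pics/top0.png

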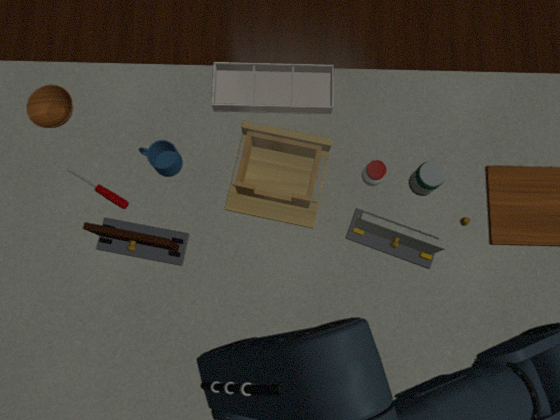

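The scene image shows the brown front in the rest at about (355,145) and the box at (315,235). In the top image the brown front's top edge runs (83,226)-(182,245), with its knob at (132,245), and the box's ledge is at (270,212). The white front is at (395,240). I'll zoom in next.

```bash
python3 - <<'E'
import cv2,numpy as np
t=cv2.imread("pics/top0.png");s=cv2.imread("pics/scene0.png")
def crop(i,x,y,w,h,k):
    c=cv2.resize(i[y:y+h,x:x+w],None,fx=k,fy=k,interpolation=cv2.INTER_CUBIC)
    c=cv2.convertScaleAbs(c,alpha=1.6,beta=15)
    for u in range((x+9)//10*10,x+w,10):
        cv2.line(c,((u-x)*k,0),((u-x)*k,6),(0,255,0),1)
        if u%20==0: cv2.putText(c,str(u),((u-x)*k,16),0,.35,(0,255,0))
    for v in range((y+9)//10*10,y+h,10):
        cv2.line(c,(0,(v-y)*k),(6,(v-y)*k),(0,255,0),1); cv2.putText(c,str(v),(8,(v-y)*k+4),0,.35,(0,255,0))
    return c
cv2.imwrite("pics/z1.png",np.vstack([crop(t,70,205,130,65,6)[:, :780]]+[np.zeros((4,780,3),np.uint8)]))
cv2.imwrite("pics/z2.png",crop(t,215,110,130,98+20,5))
a=crop(s,310,105,90,80,4);b=crop(s,245,190,145,112,5)
cv2.imwrite("pics/z3.png",b)
E
```

```text
(no output)
```

View pics/z1.png

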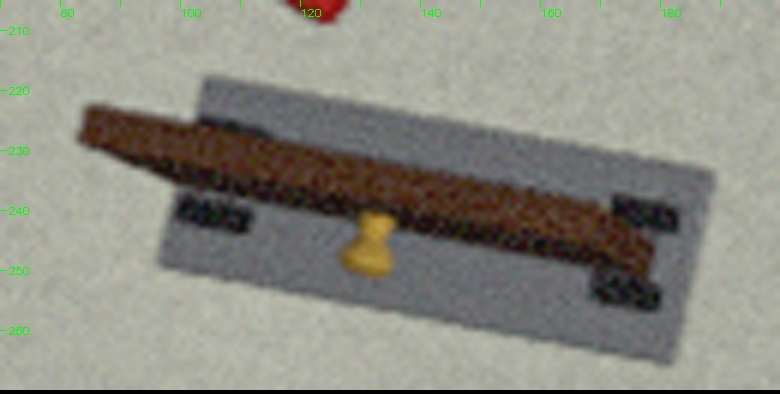

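View pics/z2.png

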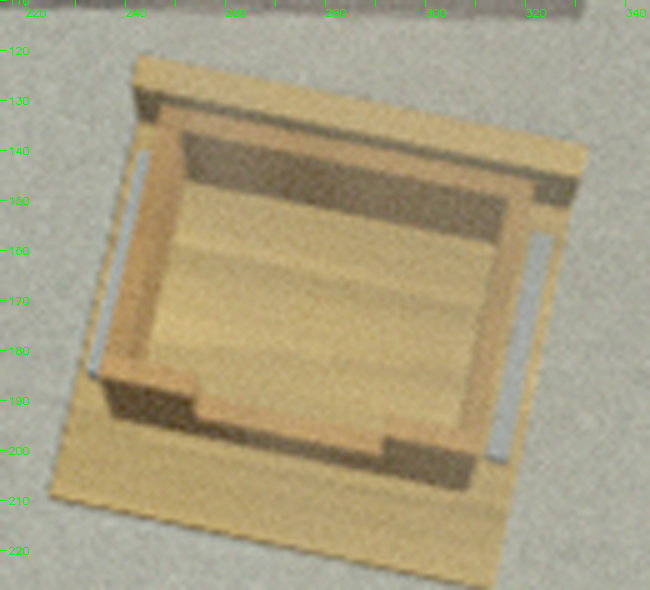

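View pics/z3.png

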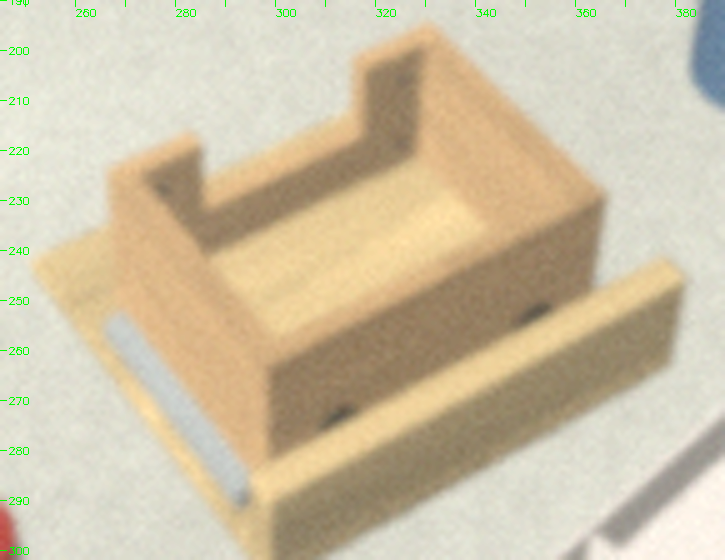

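The zooms give me the corners I need. In the top image these are the brown top-edge corners (84.5,222.5), (82.5,229) and (178,251), the ledge front corners (225,209) and (313.5,227), and the box rim corners. Next I'll fit the poses.

```bash
cat > h.py <<'E'
import numpy as np, json
from cell import arm,optics
from scipy.optimize import least_squares
from scipy.spatial.transform import Rotation as R
K={}
def cams():
    for n in("scene","top"):
        c=optics.capture(n); K[n]=c
    return K
def proj(c,P):
    T=c["pose"]; p=(np.atleast_2d(P)-T[:3,3])@T[:3,:3]
    return np.c_[c["cx"]+c["fx"]*p[:,0]/-p[:,2], c["cy"]+c["fy"]*p[:,1]/p[:,2]]
def fit(obs,g,z=None):
    # obs: list (cam, (u,v), local xyz (z=world)), fits x,y,yaw
    def res(q):
        r=[]
        for n,uv,l in obs:
            c,s=np.cos(q[2]),np.sin(q[2])
            P=[q[0]+c*l[0]-s*l[1],q[1]+s*l[0]+c*l[1],l[2]]
            r.append(proj(K[n],P)[0]-uv)
        return np.ravel(r)
    o=least_squares(res,g,loss="soft_l1"); return o.x,res(o.x).reshape(-1,2)
E
python3 - <<'E'
from h import *
cams(); np.set_printoptions(precision=4,suppress=True)
br=[("top",(84.5,222.5),(.009,.11,.14)),("top",(82.5,229),(-.009,.11,.14)),("top",(177.5,251),(-.009,-.11,.14)),("top",(178.5,245),(.009,-.11,.14)),("top",(131.5,247),(-.030,0,.070))]
print(fit(br,[.45,.3,0]))
bx=[("top",(225,209),(-.05,.125,.012)),("top",(313.5,227),(-.05,-.125,.012)),
("top",(236.5,187),(0,.1,.112)),("top",(310.5,201),(0,-.1,.112)),
("scene",(267,223.5),(0,-.1,.112)),("scene",(330,195),(0,.1,.112)),("scene",(298.5,264),(.15,-.1,.112)),("scene",(364,228),(.15,.1,.112)),("top",(321,147),(.15,-.1,.112))]
q,r=fit(bx,[.6,0,0]); print(q);print(r)
q,r=fit([b for b in bx if b[0]=="top"],[.6,0,0]); print(q);print(r)
E
```

```text
(array([ 0.4673,  0.3452, -0.2202]), array([[ 1.9759, -0.1931],
       [ 1.6927,  0.2631],
       [-8.0615, -0.1585],
       [-6.9905, -1.2353],
       [ 0.2675,  4.4662]]))
[ 0.5931 -0.0091 -0.1796]
[[-0.417   0.373 ]
 [ 0.6359  0.7415]
 [-1.8717 -1.8237]
 [ 0.4837 -0.3349]
 [-1.6971  0.0561]
 [-0.1866 -1.4165]
 [-0.2707 -1.0146]
 [ 1.7784  0.0258]
 [ 0.935  -1.3346]]
[ 0.5918 -0.0088 -0.1764]
[[-0.5441  0.9929]
 [ 0.5858  1.0815]
 [-2.0594 -1.2116]
 [ 0.3615  0.0413]
 [ 0.6334 -1.0105]]
```

The brown right-end pick at about 178 was the foot of the panel's end face. The top corner is near (171,239), so I'll refit with that.

```bash
python3 - <<'E'
from h import *
cams(); np.set_printoptions(precision=4,suppress=True)
br=[("top",(84.5,222.5),(.009,.11,.14)),("top",(82.5,229),(-.009,.11,.14)),("top",(170.5,239.3),(.009,-.11,.14)),("top",(131.5,247),(-.030,0,.070)),("top",(178.5,251),(-.009,-.11,.02))]
q,r=fit(br,[.45,.3,0]);print(q,r)
s=arm.state()
# target: TCP above panel centre, tool down, tool x along panel x or -x
Rt=R.from_euler('xyz',s['tcp_rot'])
for yaw in (q[2],q[2]+np.pi,q[2]-np.pi):
    Rg=R.from_euler('xyz',[np.pi,0,yaw])
    print(yaw,np.degrees((Rt.inv()*Rg).as_rotvec()), 1000*Rt.inv().apply(np.array([q[0],q[1],.25])-s['tool_pos']))
E
```

```text
[ 0.474   0.3485 -0.163 ] [[ 0.0163 -0.5   ]
 [ 0.1267  0.0431]
 [ 0.3245 -0.8006]
 [-0.1325  1.9888]
 [-0.378   0.1912]]
-0.1630105271723091 [ -0.0139   0.0191 -57.3549] [-682.3895 -573.1481  -18.5891]
2.978582126417484 [  0.0223   0.0162 122.6451] [-682.3895 -573.1481  -18.5891]
-3.3046031807621024 [  0.0223   0.0162 122.6451] [-682.3895 -573.1481  -18.5891]
```

The fit is good: brown front at (0.474, 0.3485), yaw -0.163, and box face at about (0.592, -0.009), yaw about -0.178. I'll move now.

```bash
python3 -m jog '[[[-682,-573,-19],[0,0,0],85],[[-682,-573,-19],[0,0,0],85],[[-682,-573,-19],[0,0,0],85],[[-682,-573,-19],[0,0,0],85],[[-682,-573,-19],[0,0,0],85]]' 60
python3 -m jog '[[[-490,-412,-14],[0,0,0],85],[[-490,-412,-14],[0,0,0],85],[[-490,-412,-14],[0,0,0],85],[[-490,-412,-14],[0,0,0],85],[[-490,-412,-14],[0,0,0],85]]'
```

```text
t: 0.8
tool_pos: [0.2896, -0.2639, 0.2367]
tcp_rot: [-3.141, -0.0, -1.165]
ft_force: [1.4, -0.1, -0.5]
gripper_width: 0.085
t: 1.3
tool_pos: [0.3618, -0.0244, 0.2425]
tcp_rot: [-3.141, -0.001, -1.164]
ft_force: [1.2, -1.9, 0.3]
gripper_width: 0.0849
```

```bash
python3 -m jog '[[[-299,-251,-9],[0,0,-57.4],85],[[-299,-251,-9],[0,0,-57.4],85],[[-299,-251,-9],[0,0,-57.4],85],[[-299,-251,-9],[0,0,-57.4],85],[[-299,-251,-9],[0,0,-57.4],85]]'
cat >> h.py <<'E'
def to(pos,yaw):
    s=arm.state(); Rt=R.from_euler('xyz',s['tcp_rot']); Rg=R.from_euler('xyz',[np.pi,0,yaw])
    print("mm",np.round(1000*Rt.inv().apply(np.array(pos)-s['tool_pos']),1),"deg",np.round(np.degrees((Rt.inv()*Rg).as_rotvec()),2))
E
python3 -c "
from h import *; to([.474,.3485,.25],-.163)"
```

```text
t: 1.8
tool_pos: [0.4336, 0.2153, 0.248]
tcp_rot: [-3.141, -0.0, -0.407]
ft_force: [1.1, -1.3, -0.0]
gripper_width: 0.0846
mm [ -15.6 -138.3   -2. ] deg [-1.0e-02 -2.0e-02 -1.4e+01]
```

```bash
python3 -m jog '[[[-15,-135,-2],[0,0,-14],85],[[-15,-135,-2],[0,0,-14],85],[[-15,-135,-2],[0,0,-14],85],[[-15,-135,-2],[0,0,-14],85],[[-15,-135,-2],[0,0,-14],85]]'
python3 - <<'E'
from h import *
to([.474,.3485,.25],-.163)
import cv2
c=optics.capture("top"); cv2.imwrite("pics/t1.png",cv2.resize(c["img"][130:330,40:260,::-1],None,fx=3,fy=3))
c=optics.capture("scene"); cv2.imwrite("pics/s1.png",cv2.resize(c["img"][20:220,260:480,::-1],None,fx=3,fy=3))
E
```

```text
t: 2.3
tool_pos: [0.4737, 0.3428, 0.2493]
tcp_rot: [3.141, 0.001, -0.169]
ft_force: [-0.5, -0.2, -1.5]
gripper_width: 0.085
mm [-0.7 -5.7 -0.7] deg [ 0.05  0.04 -0.32]
```

View pics/s1.png

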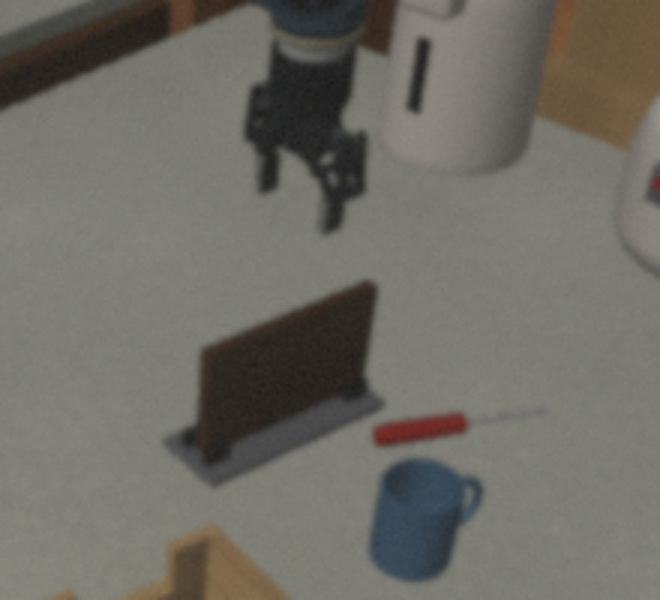

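The gripper is above the panel and aligned with it. I'll cross-check the panel fit against the scene camera, where the back top corners sit at about (327.3,136) and (385,114.3).

```bash
python3 - <<'E'
from h import *
cams()
q=[.474,.3485,-.163];c,s=np.cos(q[2]),np.sin(q[2])
for l in((.009,-.11),(.009,.11)):print(proj(K["scene"],[q[0]+c*l[0]-s*l[1],q[1]+s*l[0]+c*l[1],.14]))
E
python3 -m jog '[[[-0.7,-4,40],[0,0,-0.3],85],[[-0.7,-4,80],[0,0,-0.3],85],[[-0.7,-4,105],[0,0,-0.3],85],[[-0.7,-4,130],[0,0,-0.3],85],[[-0.7,-4,130],[0,0,-0.3],85]]'
python3 -c "
from h import *; to([.474,.3485,.088],-.163)"
```

```text
[[329.20040405 138.49540499]]
[[385.36251819 114.6428796 ]]
t: 3.0
tool_pos: [0.4727, 0.3451, 0.1173]
tcp_rot: [3.138, 0.004, -0.165]
ft_force: [-0.3, -0.4, 1.0]
gripper_width: 0.0849
mm [ 0.9 -3.7 29.3] deg [ 0.19  0.22 -0.14]
```

```bash
python3 -m jog '[[[0.9,-3.5,15],[0,0,0],85],[[0.9,-3.5,29],[0,0,0],85],[[0.9,-3.5,29],[0,0,0],60],[[0.9,-3.5,29],[0,0,0],30],[[0.9,-3.5,29],[0,0,0],0]]' 60
python3 -m jog '[[[0,0,0],[0,0,0],0],[[0,0,0],[0,0,0],0],[[0,0,0],[0,0,0],0],[[0,0,0],[0,0,0],0],[[0,0,0],[0,0,0],0]]' 80
python3 -c "
from h import *; to([.474,.3485,.088],-.163)"
```

```text
t: 3.5
tool_pos: [0.4758, 0.3502, 0.0915]
tcp_rot: [-3.141, -0.001, -0.164]
ft_force: [-0.1, -0.5, 0.1]
gripper_width: 0.0436
t: 4.0
tool_pos: [0.4757, 0.3502, 0.0915]
tcp_rot: [-3.141, -0.001, -0.164]
ft_force: [-1.0, -1.3, 6.0]
gripper_width: 0.0175
mm [-1.4  2.   3.5] deg [-0.04 -0.04 -0.08]
```

Gripped, with the opening at 17.5 mm. I'll lift straight up.

```bash
python3 -m jog '[[[0,0,-6],[0,0,0],0],[[0,0,-16],[0,0,0],0],[[0,0,-30],[0,0,0],0],[[0,0,-45],[0,0,0],0],[[0,0,-60],[0,0,0],0]]'
python3 -m jog '[[[0,0,-20],[0,0,0],0],[[0,0,-40],[0,0,0],0],[[0,0,-60],[0,0,0],0],[[0,0,-80],[0,0,0],0],[[0,0,-90],[0,0,0],0]]'
python3 - <<'E'
from h import *
print(arm.state()['t'])
# staging: panel centre 40 mm before box face
f=np.array([.592,-.009]);yaw=-.178;d=np.array([np.cos(yaw),np.sin(yaw)])
p=f-d*.045; to([p[0],p[1],.242],yaw)
import cv2
a=[]
for n,(x,y,w,h) in(("top",(40,160,200,150)),("scene",(280,50,200,150))):
    c=optics.capture(n); a.append(cv2.resize(c["img"][y:y+h,x:x+w,::-1],None,fx=4,fy=4))
cv2.imwrite("pics/l1.png",cv2.resize(np.hstack(a),None,fx=.5,fy=.5,interpolation=cv2.INTER_AREA))
E
```

```text
t: 4.5
tool_pos: [0.4756, 0.3501, 0.1526]
tcp_rot: [-3.141, -0.001, -0.164]
ft_force: [-0.6, 0.5, -3.9]
gripper_width: 0.0173
t: 5.0
tool_pos: [0.4759, 0.3503, 0.2436]
tcp_rot: [-3.14, -0.002, -0.164]
ft_force: [0.8, -0.5, -4.0]
gripper_width: 0.0168
5.0
mm [128.3 334.8   1.3] deg [-0.12 -0.13  0.78]
```

View pics/l1.png

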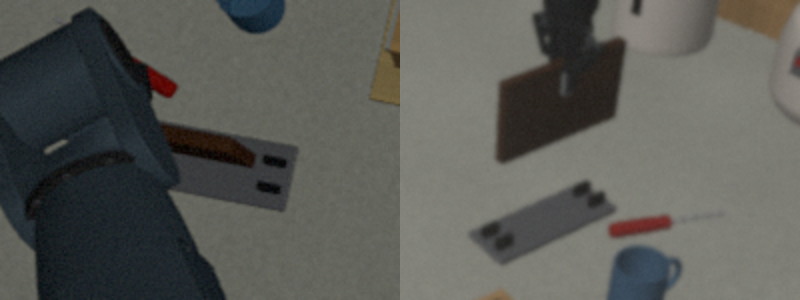

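It's lifted cleanly and hangs upright. The ft_force reads about 4 N of weight. Next I'll carry it to the staging point in front of the box.

```bash
python3 -m jog '[[[4,12,0],[0,0,0],0],[[14,38,0],[0,0,0],0],[[27,70,0],[0,0,0],0],[[40,105,0],[0,0,0],0],[[53,140,0],[0,0,0.4],0]]'
python3 -m jog '[[[14,38,0],[0,0,0],0],[[28,76,0],[0,0,0],0],[[42,113,0],[0,0,0],0],[[54,143,0],[0,0,0.4],0],[[64,168,0],[0,0,0.4],0]]'
python3 -m jog '[[[6,15,0],[0,0,0],0],[[10,23,0],[0,0,0],0],[[11,25,0],[0,0,0],0],[[11,25,0],[0,0,0],0],[[11,25,0],[0,0,0],0]]'
python3 - <<'E'
from h import *
f=np.array([.592,-.009]);yaw=-.178;d=np.array([np.cos(yaw),np.sin(yaw)])
p=f-d*.045; to([p[0],p[1],.242],yaw)
import cv2
for n in("top","scene"):
    c=optics.capture(n); cv2.imwrite(f"pics/{n}2.png",c["img"][:,:,::-1])
t=cv2.imread("pics/top2.png")[110:260,200:350]; s=cv2.imread("pics/scene2.png")[130:310,210:390]
cv2.imwrite("pics/p2.png",cv2.convertScaleAbs(np.hstack([cv2.resize(t,(400,400)),cv2.resize(s,(400,400))]),alpha=1.6,beta=15))
E
```

```text
t: 5.6
tool_pos: [0.5044, 0.2011, 0.2397]
tcp_rot: [3.141, 0.002, -0.171]
ft_force: [-0.0, 0.4, -3.4]
gripper_width: 0.0169
t: 6.1
tool_pos: [0.5387, 0.0243, 0.2398]
tcp_rot: [3.141, 0.002, -0.18]
ft_force: [1.2, 1.0, -4.2]
gripper_width: 0.017
t: 6.6
tool_pos: [0.5455, 0.0011, 0.2408]
tcp_rot: [-3.141, 0.0, -0.177]
ft_force: [0.8, 0.4, -4.1]
gripper_width: 0.0172
mm [ 2.6  1.7 -1.2] deg [-0.01  0.02  0.03]
```

View pics/p2.png

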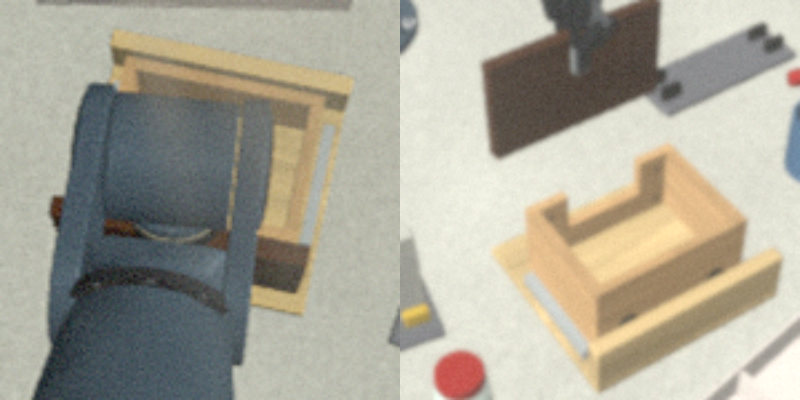

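The panel hangs upright in front of the box. In the scene image its back top corners are at about (247.8,158.4) and (326.6,130.5), with the lower-left corner at (252.8,200.7). I'll measure its pose relative to the box in the same camera.

```bash
python3 - <<'E'
from h import *
cams(); np.set_printoptions(precision=4,suppress=True)
zb=.2408-.0815
pn=[("scene",(247.8,158.4),(.009,-.11,zb+.13)),("scene",(326.6,130.5),(.009,.11,zb+.13)),("scene",(252.8,200.7),(.009,-.11,zb))]
print(fit(pn,[.55,0,-.18]), "tcp",arm.state()['tool_pos'])
bx=[("scene",(267,223.5),(0,-.1,.112)),("scene",(330,195),(0,.1,.112)),("scene",(298.5,264),(.15,-.1,.112)),("scene",(364,228),(.15,.1,.112))]
b=fit(bx,[.6,0,0]);print(b)
E
```

```text
(array([ 0.5415,  0.0022, -0.2076]), array([[ 0.074 ,  1.0675],
       [ 0.6798, -0.8497],
       [-0.8612, -0.2746]])) tcp [0.5456 0.0007 0.2408]
(array([ 0.5946, -0.0099, -0.1796]), array([[-1.5531,  0.5257],
       [ 0.0083, -1.0053],
       [-0.0763, -0.4623],
       [ 2.0275,  0.5044]]))
```

```bash
python3 -m jog '[[[1,1.2,15],[0,0,0],0],[[2,1.2,45],[0,0,0],0],[[2,1.2,80],[0,0,0],0],[[2,1.2,110],[0,0,0],0],[[2,1.2,128],[0,0,0],0]]'
python3 -m jog '[[[0,0,6],[0,0,0],0],[[0,0,11],[0,0,0],0],[[0,0,14],[0,0,0],0],[[0,0,15],[0,0,0],0],[[0,0,15],[0,0,0],0]]'
python3 -m jog '[[[0,0,0],[0,0,0],0],[[0,0,0],[0,0,0],0]]'
```

```text
t: 7.3
tool_pos: [0.5464, -0.001, 0.1107]
tcp_rot: [3.141, 0.003, -0.178]
ft_force: [0.3, -0.9, -3.5]
gripper_width: 0.0171
t: 7.8
tool_pos: [0.5477, -0.0013, 0.0984]
tcp_rot: [-3.141, -0.001, -0.178]
ft_force: [-1.0, -0.0, -3.7]
gripper_width: 0.0171
t: 8.0
tool_pos: [0.5476, -0.0014, 0.0983]
tcp_rot: [-3.142, -0.001, -0.178]
ft_force: [0.3, 0.5, -2.6]
gripper_width: 0.0168
```

```bash
python3 -m jog '[[[0,0,1],[0,0,0],0],[[0,0,2],[0,0,0],0],[[0,0,3],[0,0,0],0],[[0,0,3],[0,0,0],0],[[0,0,3],[0,0,0],0]]'
python3 -m jog '[[[0,0,0.5],[0,0,0],0],[[0,0,1],[0,0,0],0],[[0,0,1],[0,0,0],0]]'
python3 -m jog '[[[0,0,0.5],[0,0,0],0],[[0,0,1],[0,0,0],0],[[0,0,1],[0,0,0],0]]'
```

```text
t: 8.5
tool_pos: [0.5473, -0.0014, 0.0948]
tcp_rot: [3.142, 0.0, -0.178]
ft_force: [-0.4, 0.3, -3.8]
gripper_width: 0.0172
t: 8.8
tool_pos: [0.5474, -0.0013, 0.0938]
tcp_rot: [3.142, 0.0, -0.178]
ft_force: [-0.4, -0.4, -4.0]
gripper_width: 0.0174
t: 9.1
tool_pos: [0.5476, -0.0014, 0.0935]
tcp_rot: [-3.142, -0.0, -0.178]
ft_force: [-2.8, 0.0, 5.1]
gripper_width: 0.017
```

Contact with the ledge came at TCP z 0.0935, as expected. I'll ease up slightly and slide forward, slowing before contact.

```bash
python3 -m jog '[[[2,0,-1],[0,0,0],0],[[10,0,-1],[0,0,0],0],[[18,0,-1],[0,0,0],0],[[25,0,-1],[0,0,0],0],[[28,0,-1],[0,0,0],0]]'
python3 -m jog '[[[1,0,0],[0,0,0],0],[[2,0,0],[0,0,0],0],[[3,0,0],[0,0,0],0],[[4,0,0],[0,0,0],0],[[4,0,0],[0,0,0],0]]'
python3 -m jog '[[[1,0,0],[0,0,0],0],[[2,0,0],[0,0,0],0],[[3,0,0],[0,0,0],0],[[4,0,0],[0,0,0],0],[[4,0,0],[0,0,0],0]]'
```

```text
t: 9.6
tool_pos: [0.5759, -0.0065, 0.0936]
tcp_rot: [-3.142, -0.0, -0.178]
ft_force: [0.5, 0.2, -3.8]
gripper_width: 0.0171
t: 10.1
tool_pos: [0.5789, -0.007, 0.0939]
tcp_rot: [-3.142, -0.0, -0.178]
ft_force: [-0.4, -0.2, -3.4]
gripper_width: 0.0173
t: 10.6
tool_pos: [0.583, -0.0077, 0.0939]
tcp_rot: [-3.142, -0.0, -0.178]
ft_force: [0.3, -0.1, -4.1]
gripper_width: 0.0172
```

```bash
python3 -m jog '[[[0.7,0,0],[0,0,0],0],[[1.4,0,0],[0,0,0],0],[[2.1,0,0],[0,0,0],0],[[2.8,0,0],[0,0,0],0],[[3,0,0],[0,0,0],0]]'
python3 -m jog '[[[0.6,0,0],[0,0,0],0],[[1.2,0,0],[0,0,0],0],[[1.8,0,0],[0,0,0],0],[[2,0,0],[0,0,0],0],[[2,0,0],[0,0,0],0]]'
```

```text
t: 11.1
tool_pos: [0.5856, -0.0082, 0.0938]
tcp_rot: [-3.142, 0.001, -0.179]
ft_force: [-2.1, 0.8, -3.8]
gripper_width: 0.0168
t: 11.6
tool_pos: [0.5875, -0.0085, 0.0937]
tcp_rot: [-3.142, 0.001, -0.179]
ft_force: [-4.7, 1.7, -3.0]
gripper_width: 0.0176
```

Contact is made and the force along the push is about 5 N. I'll check alignment with a picture before pressing fully.

```bash
python3 - <<'E'
from h import *
import cv2
for n in("top","scene"):
    c=optics.capture(n); cv2.imwrite(f"pics/{n}3.png",c["img"][:,:,::-1])
s=cv2.imread("pics/scene3.png")[160:305,240:390]
cv2.imwrite("pics/p3.png",cv2.convertScaleAbs(cv2.resize(s,None,fx=4,fy=4,interpolation=cv2.INTER_CUBIC),alpha=1.6,beta=15))
E
```

```text
(no output)
```

View pics/p3.png

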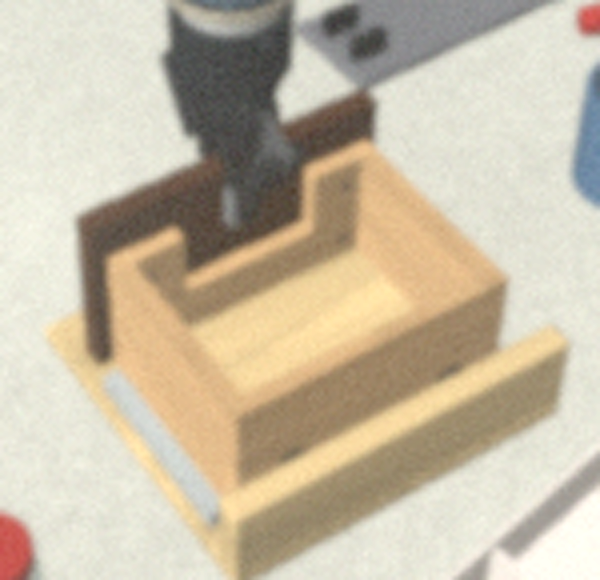

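The panel is flush on the box face and its lower edge is on the ledge. In the crop the visible top ends are at about (80,218) and (373,98). I'll compare these with the model's predictions for a centred panel.

```bash
python3 - <<'E'
from h import *
cams()
def pr(x,y,yaw,L):
    c,s=np.cos(yaw),np.sin(yaw)
    for l in L: print(l,np.round((proj(K["scene"],[x+c*l[0]-s*l[1],y+s*l[0]+c*l[1],l[2]])[0]-[240,160])*4))
s=arm.state(); p=s['tool_pos']; print(p)
print("panel");pr(p[0],p[1],-.179,[(a,b,z) for b in(-.11,.11) for a in(-.009,.009) for z in(.012,.142)])
d=np.array([np.cos(-.179),np.sin(-.179)]); f=p[:2]+.009*d
f=f+np.array([-d[1],d[0]])*np.dot(np.array([.593,-.0093])-f,[-d[1],d[0]])
print("box",f);pr(f[0],f[1],-.179,[(0,-.1,.112),(0,.1,.112),(0,-.05,.112),(0,.05,.112),(.15,-.1,.112),(.15,.1,.112)])
E
```

```text
[ 0.58759635 -0.00855861  0.09377838]
panel
(-0.009, -0.11, 0.012) [ 84. 350.]
(-0.009, -0.11, 0.142) [ 72. 213.]
(0.009, -0.11, 0.012) [ 98. 367.]
(0.009, -0.11, 0.142) [ 87. 231.]
(-0.009, 0.11, 0.012) [351. 220.]
(-0.009, 0.11, 0.142) [360.  83.]
(0.009, 0.11, 0.012) [366. 236.]
(0.009, 0.11, 0.142) [376.  98.]
box [ 0.59649396 -0.00993218]
(0, -0.1, 0.112) [104. 258.]
(0, 0.1, 0.112) [362. 137.]
(0, -0.05, 0.112) [171. 226.]
(0, 0.05, 0.112) [301. 166.]
(0.15, -0.1, 0.112) [236. 416.]
(0.15, 0.1, 0.112) [507. 276.]
```

Panel and box both show the same shift of about 2 px, so the panel is centred to within about 2 mm. Now the full press: about 4.7 mm more, slowly.

```bash
python3 -m jog '[[[0.6,0,0],[0,0,0],0],[[1.2,0,0],[0,0,0],0],[[1.8,0,0],[0,0,0],0],[[2.4,0,0],[0,0,0],0],[[3,0,0],[0,0,0],0]]'
python3 -m jog '[[[0.5,0,0],[0,0,0],0],[[1,0,0],[0,0,0],0],[[1.5,0,0.3],[0,0,0],0],[[1.8,0,0.6],[0,0,0],0],[[1.8,0,0.6],[0,0,0],0]]'
python3 -m jog '[[[0,0,0],[0,0,0],0],[[0,0,0],[0,0,0],0],[[0,0,0],[0,0,0],0]]'
```

```text
t: 12.3
tool_pos: [0.59, -0.009, 0.0937]
tcp_rot: [3.142, 0.002, -0.179]
ft_force: [-8.3, 2.1, -1.0]
gripper_width: 0.0172
t: 12.8
tool_pos: [0.5914, -0.0093, 0.0936]
tcp_rot: [3.141, 0.003, -0.179]
ft_force: [-10.9, 1.6, 6.3]
gripper_width: 0.017
t: 13.1
tool_pos: [0.5914, -0.0093, 0.0936]
tcp_rot: [3.141, 0.003, -0.179]
ft_force: [-11.6, 1.7, 6.4]
gripper_width: 0.0171
```

```bash
python3 -m jog '[[[0,0,-0.2],[0,0,0],0],[[0.2,0,-0.4],[0,0,0],0],[[0.3,0,-0.4],[0,0,0],0],[[0.3,0,-0.4],[0,0,0],0],[[0.3,0,-0.4],[0,0,0],0]]'
python3 - <<'E'
from h import *
import cv2,time
F=[]
for i in range(6):
    for n in("top","scene"): c=optics.capture(n); F.append(arm.state()['ft_force'])
print(np.mean(F,0),np.std(F,0))
cv2.imwrite("pics/scene4.png",c["img"][:,:,::-1])
s=c["img"][160:305,240:390,::-1]
cv2.imwrite("pics/p4.png",cv2.convertScaleAbs(cv2.resize(s,None,fx=4,fy=4,interpolation=cv2.INTER_CUBIC),alpha=1.6,beta=15))
E
```

```text
t: 13.6
tool_pos: [0.5914, -0.0093, 0.0936]
tcp_rot: [3.141, 0.003, -0.179]
ft_force: [-11.9, 1.8, 4.0]
gripper_width: 0.0172
[-12.0495352    2.16912824   3.46628689] [0.46647011 0.38689732 0.69534125]
```

View pics/p4.png

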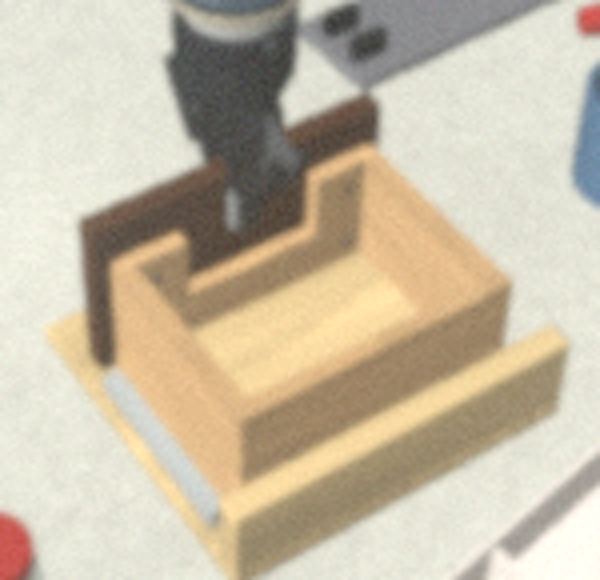

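The panel is flush, upright and standing on the ledge, and the box has been pushed back slightly. The measured push is about 12.2 N. I'll hold for over 3 s and then hand in.

```bash

python3 -m jog '[[[0,0,0],[0,0,0],0],[[0,0,0],[0,0,0],0],[[0,0,0],[0,0,0],0],[[0,0,0],[0,0,0],0],[[0,0,0],[0,0,0],0]]'
python3 -m jog '[[[0,0,0],[0,0,0],0],[[0,0,0],[0,0,0],0],[[0,0,0],[0,0,0],0],[[0,0,0],[0,0,0],0],[[0,0,0],[0,0,0],0]]'
python3 -m jog '[[[0,0,0],[0,0,0],0],[[0,0,0],[0,0,0],0],[[0,0,0],[0,0,0],0],[[0,0,0],[0,0,0],0],[[0,0,0],[0,0,0],0]]'
python3 -m jog '[[[0,0,0],[0,0,0],0],[[0,0,0],[0,0,0],0],[[0,0,0],[0,0,0],0],[[0,0,0],[0,0,0],0],[[0,0,0],[0,0,0],0]]'
python3 -m jog '[[[0,0,0],[0,0,0],0],[[0,0,0],[0,0,0],0],[[0,0,0],[0,0,0],0],[[0,0,0],[0,0,0],0],[[0,0,0],[0,0,0],0]]'
python3 -m jog '[[[0,0,0],[0,0,0],0],[[0,0,0],[0,0,0],0],[[0,0,0],[0,0,0],0],[[0,0,0],[0,0,0],0],[[0,0,0],[0,0,0],0]]'
python3 -m jog '[[[0,0,0],[0,0,0],0],[[0,0,0],[0,0,0],0],[[0,0,0],[0,0,0],0],[[0,0,0],[0,0,0],0],[[0,0,0],[0,0,0],0]]'
python3 -c "
from cell import job; print(job.job_done())"
```

```text
t: 14.7
tool_pos: [0.5914, -0.0093, 0.0936]
tcp_rot: [3.141, 0.003, -0.179]
ft_force: [-12.3, 3.4, 2.9]
gripper_width: 0.0174
t: 15.2
tool_pos: [0.5914, -0.0093, 0.0936]
tcp_rot: [3.141, 0.003, -0.179]
ft_force: [-12.4, 1.9, 3.4]
gripper_width: 0.0169
t: 15.7
tool_pos: [0.5914, -0.0093, 0.0936]
tcp_rot: [3.141, 0.003, -0.179]
ft_force: [-11.7, 1.8, 4.2]
gripper_width: 0.0171
t: 16.2
tool_pos: [0.5914, -0.0093, 0.0937]
tcp_rot: [3.141, 0.003, -0.179]
ft_force: [-12.4, 2.0, 3.5]
gripper_width: 0.017
t: 16.7
tool_pos: [0.5914, -0.0093, 0.0936]
tcp_rot: [3.141, 0.003, -0.179]
ft_force: [-12.1, 2.9, 2.9]
gripper_width: 0.017
t: 17.2
tool_pos: [0.5914, -0.0093, 0.0936]
tcp_rot: [3.141, 0.003, -0.179]
ft_force: [-11.6, 2.1, 4.1]
gripper_width: 0.0174
t: 17.7
tool_pos: [0.5914, -0.0093, 0.0936]
tcp_rot: [3.141, 0.003, -0.179]
ft_force: [-12.3, 1.8, 3.0]
gripper_width: 0.017
the job is handed in; nothing more can be done
None
```

The brown front is standing on the ledge against the box face, knob outward, and the arm is still gripping and pressing it. I lifted it straight out of the left rest, set it on the ledge and pushed it gently onto the box. The job was handed in at t ≈ 17.7 s.

**Last checks:**
- **Push:** it stayed at about 12 N for just over 4 s, measured at the wrist. The pose did not change during that time.
- **Force on the box:** I could not measure this directly. The box had moved back about 7 mm, which suggests about 10.5 N. Friction on the ledge may account for the difference, because the front rests there with about 7 N.
- **Fit:** the last picture shows the front flush and upright on the ledge. The tool's tilt is 0.003 rad.
- **Centring:** I estimate within about 2 mm. Individual edge readings from the blurred image differed from the model by up to about 5–9 mm.
- **Other things:** the last close-up covers only the stand and its surroundings. I did not re-measure the white front or the other items after the lift. The arm never went near the white front, and no unexpected contact forces showed up.

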